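Roll a tube specimen into the vee and lock the cam clamp

TASK

Roll the aluminium tube across the deck of the clamping jig into its vee groove without lifting it up off the deck, then take your hand off and let it settle square on its own, about central along the groove. Once it rests there, turn the cam knob clockwise until the sprung strap drops onto the tube and clamps it, and let go, leaving the other things on the bench where they are.

Things in the scene. Friction and masses are not known exactly. Their poses are not given: they have to be found in the camera images.
- tube_mid (a point): The middle of the aluminium tube (on its axis, half-way along): 40 mm outer diameter, 150 mm long, 0.2 to 0.4 kg, ends closed by dark discs. It lies on the jig's flat deck, roughly parallel to the vee, 50 to 90 mm from the vee's centre line on the -y side, and rolls freely. Its x axis is the tube's axis; y and z turn with it as it rolls.
- vee_seat (a point): Fixed in the jig: the point where the tube's middle lies when it is seated centrally in the vee, 8.3 mm above deck level. x axis along the vee groove, y axis horizontally across it (from the loading deck towards the strap and knob), z up. The vee is a 90 degree groove, 40 mm wide at deck level (y = -20 to +20 mm), 20 mm deep; a tube whose axis passes y = -20 tips in by itself.
- jig: The clamping jig, a dark steel block with a flat deck 30 mm above the bench; origin on the bench directly below vee_seat, same axes. It spans 150 mm along x (-75 to +75) and 260 mm along y (-140 to +120). The deck's outer edge (y = -140 to -134) has a stop strip 6 mm high.
- strap_pad (a point): Underside of the T-shaped steel clamping strap (7 mm thick), over the vee's centre line. Its nose, 28 mm wide, reaches 6 mm past that line; two guide pins with spring cups (x = -26 and +26, y = 34 mm in jig axes, tops 70 mm above deck) carry it. Raised it is 44 mm above the deck, so the tube rolls in under it. Springs press it down with about 10 N; a pin at its tail rides on the cam flange.
- strap (a joint): How far the strap has dropped, in m: 0 raised; about 0.0157 resting on a tube seated in the vee; 0.020 fully down (vee empty).
- knob_grip (a point): On the cam knob's vertical axis, at mid-height of its black bar grip, 86 mm above the deck, 78 mm from the vee's centre line (+y of vee_seat). The grip is 46 mm long, 14 mm thick, 28 mm tall, x axis along its length. Below are a 20 mm stem and an aluminium cam flange, 68 mm diameter, its top 24 mm above the deck, with one notch in its rim, towards the grip's +x.
- knob (a joint): Turn of the cam knob in rad, growing clockwise seen from above; the grip's x axis is parallel to vee_seat's x at 0. Starts between 0.15 and 0.75. At 1.57 (within about 0.08) the notch reaches the follower pin, the strap drops and the pin then keeps the knob from turning on. It turns with about 0.1 N m and stays where it is left.
- tube: The same tube as tube_mid, its origin at the same point.
- short_tube: Bystander: a short aluminium tube, 34 mm diameter, 60 mm tall, standing on the bench beside the jig; origin at the centre of its foot
- weight: Bystander: a steel calibration weight with a knob, 52 mm diameter, 57 mm tall, on the bench beside the jig; origin at the centre of its foot
- wrench: Bystander: a steel wrench, 150 mm long, lying on the bench beside the jig; origin at its middle, on the bench
- tape_roll: Bystander: a roll of tape, 90 mm diameter, 24 mm tall, lying flat; origin at the centre of its underside
- mouse: Bystander: a black computer mouse, 105 x 58 x 26 mm; origin at the centre of its underside
- tray: Bystander: a shallow grey tray of flat test pieces, 150 x 100 x 28 mm; origin at the centre of its underside
- callipers: Bystander: callipers lying flat, 160 mm long; origin at the middle of the beam, on the bench
Not all that is in view belongs to the job. Of the things shaped like the tube, the aluminium one is meant.

How it is judged:
On the way, in this order (a step that is already met when the one before it is completed fails the run):
1. the tube rests centred in the vee, untouched by the robot, with the strap still raised (y of tube_mid in the frame of vee_seat between -0.003 and 0.003 m and z of tube_mid in the frame of vee_seat between -0.003 and 0.003 m and x of tube_mid in the frame of vee_seat between -0.03 and 0.03 m and angle between the x axis of tube_mid and the x axis of vee_seat, either way round below 0.04 rad and linear speed of tube below 0.02 m/s and value of joint strap below 0.004 m and contact force between each of the arm, the fingers and tube below 0.1 N), for 0.4 s.
2. the strap has dropped onto the seated tube (y of tube_mid in the frame of vee_seat between -0.003 and 0.003 m and z of tube_mid in the frame of vee_seat between -0.003 and 0.003 m and x of tube_mid in the frame of vee_seat between -0.03 and 0.03 m and angle between the x axis of tube_mid and the x axis of vee_seat, either way round below 0.04 rad and linear speed of tube below 0.02 m/s and value of joint strap between 0.0135 and 0.018 m), for 0.2 s.
At the end, for the whole second after the job is handed in: The tube lies at rest in the vee (axis within 3 mm of the seat across and in height, middle within 30 mm of the vee's middle along it, parallel within 0.04 rad) and the strap has dropped 13.5 to 18 mm (all of step 2); the robot touches nothing.
It fails at once if the tube is lifted more than 20 mm off the deck (z of tube_mid in the frame of vee_seat above 0.0317 m).
It fails at once if a bystander is moved more than 30 mm (distance of any of short_tube, weight, wrench, tape_roll, mouse, tray, callipers from where it was at the start of the episode above 0.03 m).
It also fails if it takes over 48 s, if anything falls off the work surface, if the arm or the gripper's body presses on something with over 40 N, if the wrist force passes 120 N, or if a joint passes its speed limit or range.

ROBOT

A 6-joint arm with a two-finger parallel gripper is mounted at the origin on the work surface. World frame = base frame: x ahead of the robot, y to its left, z up, the work surface at z = 0. Lengths are in m, angles in rad, forces in N, time in s.
With the tool pointing down it reaches from about 0.3 to 0.85 m from the base axis. Payload 4.2 kg.
Tool frame: the origin (TCP) lies at the very end of the fingers, on their centre line; the grasp point (between the pads) lies 19 mm behind it; z points along the fingers, y is the line along which they close (so a half turn about z gives the same grasp; the last joint's range is limited). The gripper opens to 91 mm and grips with 3 to 60 N. Pads are 32 mm wide; open, the fingers measure 118 mm over their backs; the gripper's body (76 mm by 178 mm) begins 60 mm behind the grasp point.
Start: joints at [1.262, 0.32, 1.565, -0, 1.257, -0.02], TCP at [0.164, 0.551, 0.214] pointing down, gripper open.
Joint ranges: [-3.11, 3.11], [-0.84, 2.01], [0.21, 2.61], [-1.34, 4.49], [0.05, 2.63], [-2.56, 2.56]. Speed limits (rad/s): [2.57, 2.57, 3.14, 3.14, 3.14, 3.14].

INTERFACE

Orientations are given as [roll, pitch, yaw] about the fixed x, y, z axes, in that order (R = Rz(yaw) Ry(pitch) Rx(roll)).
In Python, from rig import manip, capture gives the robot as it stands.
- The arm moves only by the shell command python3 -m pendant 'ROWS' [FORCE]. ROWS is a JSON object of lists of equal length, an entry for each row: "dp": the shift along the tool's x, y, z in mm, a list of three; "twist": the turn about the tool's z in degrees; "jaw": the closure, from -1 (fully open) to 1 (shut), so that 0 is half open. In form: {"dp": [[x, y, z], ...], "twist": [twist, ...], "jaw": [jaw, ...]}. A call has 1 to 20 rows; each row shifts and turns the commanded pose from where the row before left it, along the tool's axes as they then stand; what a row does not reach is not made up. A row lasts 1/12 s, in which the tool goes at most 41.7 mm and 7.16 degrees, less where a joint would pass 70% of its speed; a pose out of reach is approached as far as the arm can. A call with a gripper value outside its range is refused whole. The fingers move at their own pace and stop on an object; FORCE is the grip in N (left out, the last holds). Time passes only in rows, so rows that do not move let the fingers close. It gives the time, the measured TCP pose, the force, the opening and the grip force at its end, in the units of the state.
- manip.sense(): the state, without advancing time (a new reading comes with each control period).
- capture(name): name is "scene" or "side" or "wrist"; returns a dict with "pixels" (384x512x3 uint8, blue, green, red), "mtx" (3x3 intrinsics, pixels), "T" (4x4, takes a point from camera to world coordinates). Camera axes: x right, y down, z forward; pixel columns grow to the right and rows downward; lengths in m; the calibration is good to about 2 mm. A picture is of the moment at which its call begins. There is no depth.
- manip.finish_job(): hands the job in; it is judged then, once.
The state is a dict: "time_s": time; "joint_positions": joint angles; "qd": joint speeds; "joint_torque": joint torques, N m; "eef_pos": TCP position; "tcp_rot": TCP orientation; "ft_force": force on the tool from outside, world axes, zero at the start; "torque": the same for the moment, N m; "width": opening from 0.0 (shut) to 1.0 (fully open); "grasp_force": force on a finger pad.
Only numpy, scipy, OpenCV 4.12 (cv2) and the standard library are available. Lean on these libraries where they do the work, as an engineer would, in place of code of your own. Each camera call takes 0.05 s, during which the arm holds its last target. There are 200 camera calls.

## Working session

There is one attempt and no reset: what is moved stays moved. The work goes in short steps, Python scripts to look and compute and a shell command to move; the robot and the scene stay as the last step left them, time stands still between calls to the robot, and variables do not carry over. Pictures are saved under pics/ and viewed, at most 10 in all, crops included, and the job is handed in when it is done.

```bash
ls; mkdir -p pics; python3 - <<'E'
from rig import manip,capture
import cv2,numpy as np
s=manip.sense(); print({k:np.round(v,3).tolist() for k,v in s.items()})
for n in("scene","side","wrist"):
    c=capture(n); cv2.imwrite(f"pics/{n}0.png",c["pixels"]); np.savez(f"pics/{n}0.npz",**c); print(n,np.round(c["mtx"],1).tolist(),np.round(c["T"],3).tolist())
a=[cv2.imread(f"pics/{n}0.png") for n in("scene","side")]
E
```

```text
pics
{'time_s': 0.0, 'joint_positions': [1.262, 0.32, 1.566, -0.0, 1.257, -0.02], 'qd': [0.0, 0.0, 0.0, 0.0, 0.001, -0.001], 'joint_torque': [-0.002, -41.246, -23.197, 0.072, 0.046, -0.0], 'eef_pos': [0.164, 0.551, 0.213], 'tcp_rot': [-3.14, 0.0, 2.853], 'ft_force': [-0.283, 0.535, 0.516], 'torque': [-0.054, -0.054, -0.014], 'grasp_force': 0.0, 'width': 0.997}
scene [[362.0, 0.0, 245.0], [0.0, 362.0, 195.0], [0.0, 0.0, 1.0]] [[-0.566, 0.459, -0.685, 1.382], [0.824, 0.297, -0.482, 0.573], [-0.018, -0.837, -0.546, 0.778], [0.0, 0.0, 0.0, 1.0]]
side [[490.1, 0.0, 253.7], [0.0, 490.1, 194.8], [0.0, 0.0, 1.0]] [[0.999, -0.03, 0.042, 0.524], [-0.051, -0.695, 0.717, -1.063], [0.008, -0.718, -0.696, 1.121], [0.0, 0.0, 0.0, 1.0]]
wrist [[329.7, 0.0, 255.1], [0.0, 329.7, 187.7], [0.0, 0.0, 1.0]] [[0.285, 0.919, 0.272, 0.087], [0.959, -0.273, -0.08, 0.574], [0.0, 0.284, -0.959, 0.383], [0.0, 0.0, 0.0, 1.0]]
```

View pics/scene0.png

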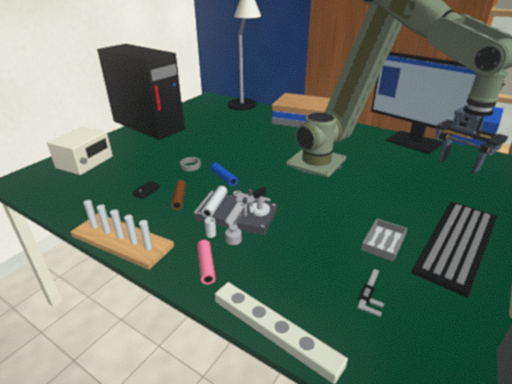

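View pics/side0.png

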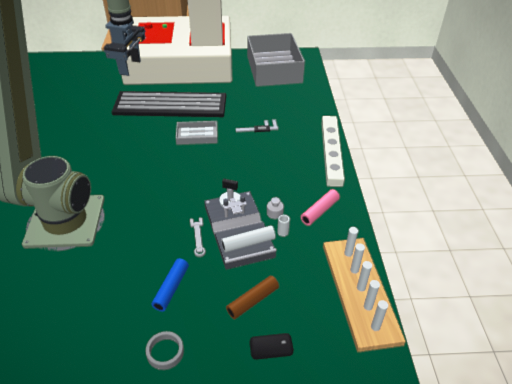

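The side view shows the jig near (240,228): tube (248,238), black grip (230,185), wrench left of the jig at (198,237), weight (275,208) and short tube (283,226) right of it. The scene view shows the jig at (237,208). I'll zoom in on both.

```bash
python3 - <<'E'
import cv2,numpy as np
a=cv2.imread("pics/side0.png")[170:270,190:300]; b=cv2.imread("pics/scene0.png")[175:255,185:285]
a=cv2.resize(a,(660,600),interpolation=2); b=cv2.resize(b,(700,560),interpolation=2)
cv2.imwrite("pics/side0c.png",a); cv2.imwrite("pics/scene0c.png",b)
E
```

```text
(no output)
```

View pics/side0c.png

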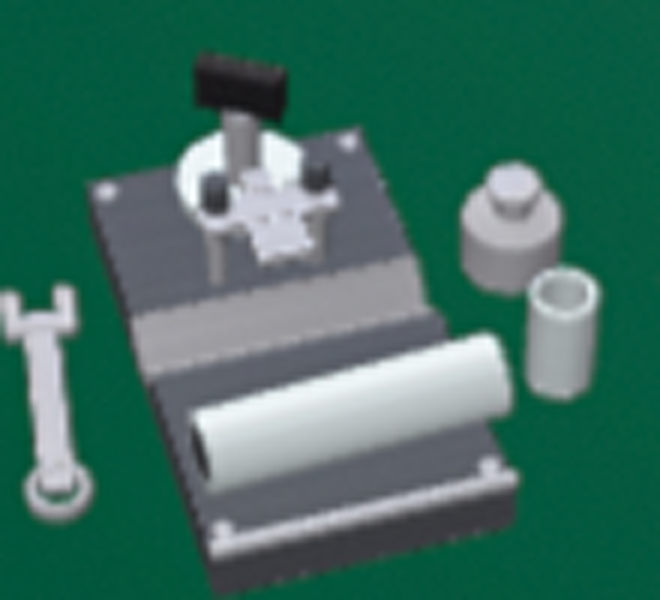

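View pics/scene0c.png

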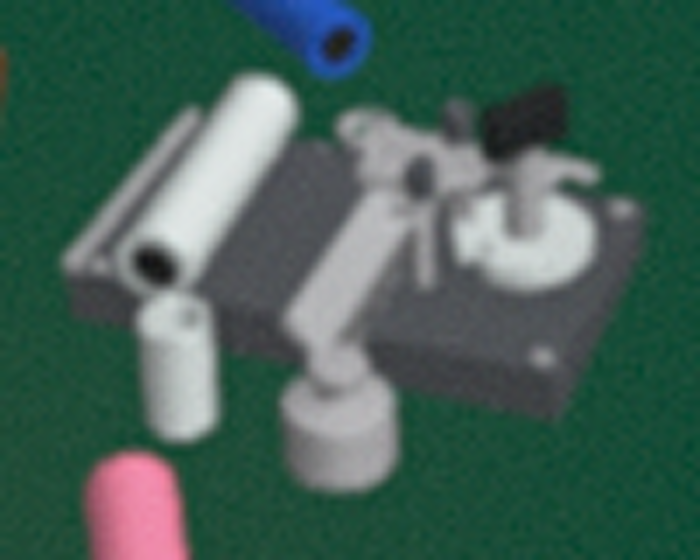

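The crops show the deck corners, the tube (dark end discs at side crop (203,447) and scene crop (155,265)), the raised strap, and the grip slightly turned from the jig x axis. Next I'll compute the poses.

```bash
cat >h.py <<'E'
import numpy as np,cv2
from scipy.optimize import least_squares
def ray(c,uv,z):
    d=c["T"][:3,:3]@np.linalg.inv(c["mtx"])@[uv[0],uv[1],1]; o=c["T"][:3,3]; return o+d*(z-o[2])/d[2]
def proj(c,P):
    q=np.linalg.inv(c["T"])@np.append(P,1); q=c["mtx"]@q[:3]; return q[:2]/q[2]
def load(n): return dict(np.load(f"pics/{n}.npz"))
def J(p,P): c,s=np.cos(p[2]),np.sin(p[2]); return np.array([p[0]+c*P[0]-s*P[1],p[1]+s*P[0]+c*P[1],P[2]])
def inv(p,W): c,s=np.cos(p[2]),np.sin(p[2]); d=W[:2]-p[:2]; return np.array([c*d[0]+s*d[1],-s*d[0]+c*d[1],W[2]])
E
python3 - <<'E'
from h import *
S,C=load("side0"),load("scene0")
fs=lambda u,v:((u+.5)/6-.5+190,(v+.5)/6-.5+170); fc=lambda u,v:((u+.5)/7-.5+185,(v+.5)/7-.5+175)
obs=[(S,fs(88,184),(-.075,.12,.03)),(S,fs(360,128),(.075,.12,.03)),(S,fs(517,478),(.075,-.14,.036)),(S,fs(212,553),(-.075,-.14,.036)),(S,fs(131,318),(-.075,.02,.03)),(S,fs(220,595),(-.075,-.14,0)),(S,fs(514,525),(.075,-.14,0)),
(C,fc(555,418),(.075,.12,0)),(C,fc(645,208),(-.075,.12,.03)),(C,fc(557,372),(.075,.12,.03)),(C,fc(66,262),(.075,-.14,.036))]
f=lambda p:np.concatenate([proj(c,J(p,P))-uv for c,uv,P in obs])
r=least_squares(f,[.52,-.17,.1],loss="soft_l1"); p=r.x; print("jig",p.round(4)); print(f(p).reshape(-1,2).round(1).tolist())
np.save("jig.npy",p)
print("tube -x end",inv(p,ray(S,fs(203,447),.05)).round(4)," +x end",inv(p,ray(C,fc(155,265),.05)).round(4))
# grip top ends side, centre
print("grip side top edge",inv(p,ray(S,fs(197,58),.13)).round(4),inv(p,ray(S,fs(285,70),.13)).round(4),"ctr mid",inv(p,ray(S,fs(241,87),.116)).round(4))
print("grip scene top edge",inv(p,ray(C,fc(485,112),.13)).round(4),inv(p,ray(C,fc(562,88),.13)).round(4),"ctr mid",inv(p,ray(C,fc(525,122),.116)).round(4))
for n,P in dict(tube=(0,-.07,.05),knob=(0,.078,.116)).items(): print(n,J(p,P).round(4))
print("weight",inv(p,ray(S,fs(512,265),0)).round(3),"short",inv(p,ray(S,fs(560,380),0)).round(3),"wrench",inv(p,ray(S,fs(50,400),0)).round(3))
E
```

```text
jig [ 0.5334 -0.0548  0.2514]
[[-0.3, -0.1], [-0.2, -0.2], [0.2, 0.1], [0.2, -0.3], [0.1, -0.1], [-0.8, 0.6], [0.2, 0.2], [0.2, 1.0], [-0.1, -0.4], [0.0, 0.5], [-0.5, 0.0]]
tube -x end [-0.0659 -0.0892  0.05  ]  +x end [ 0.0796 -0.0857  0.05  ]
grip side top edge [-0.0186  0.0907  0.13  ] [0.021  0.0694 0.13  ] ctr mid [0.0004 0.0784 0.116 ]
grip scene top edge [0.0148 0.0638 0.13  ] [-0.0174  0.0921  0.13  ] ctr mid [-0.0036  0.0778  0.116 ]
tube [ 0.5508 -0.1226  0.05  ]
knob [0.514  0.0208 0.116 ]
weight [0.131 0.026 0.   ] short [ 0.128 -0.058  0.   ] wrench [-0.123  0.004  0.   ]
```

Jig pose found: (0.533, -0.055), yaw 0.251, and the tube axis is at jig y ≈ -0.087, x ≈ +0.007. I'll turn the tool so its y runs along jig x and use both open fingers to push squarely from the -y side.

```bash
python3 -m pendant '{"dp":[[0,0,0],[0,0,0],[0,0,0],[0,0,0],[0,0,0],[0,0,0],[0,0,0],[0,0,0],[0,0,0],[-40,10,0],[-40,10,0],[-40,10,0],[-40,10,0],[-40,10,0],[-40,10,0],[-40,10,0],[-40,10,0],[-40,10,0],[-40,10,0],[-40,10,0]],"twist":[6.57,6.57,6.57,6.57,6.57,6.57,6.57,6.57,6.57,0,0,0,0,0,0,0,0,0,0,0],"jaw":[-1,-1,-1,-1,-1,-1,-1,-1,-1,-1,-1,-1,-1,-1,-1,-1,-1,-1,-1,-1]}'
python3 - <<'E'
from h import *; from rig import manip
p=np.load("jig.npy"); s=manip.sense(); print(inv(p,s["eef_pos"]).round(4), s["tcp_rot"][2]-p[2]-np.pi/2)
E
```

```text
time_s: 1.82
eef_pos: [0.3795, 0.1502, 0.214]
tcp_rot: [3.141, -0.0, 1.821]
ft_force: [2.2, 1.0, 0.7]
width: 1.005
grasp_force: 0.0
[-0.0981  0.2368  0.214 ] -0.001258230316817599
```

```bash
python3 -m pendant '{"dp":[[-35,9.5,0],[-35,9.5,0],[-35,9.5,0],[-35,9.5,0],[-35,9.5,0],[-35,9.5,0],[-35,9.5,0],[-35,9.5,0],[-35,9.5,0],[-35,9.5,0],[-35,9.5,0],[0,0,0],[0,0,0]],"twist":[0,0,0,0,0,0,0,0,0,0,0,0,0],"jaw":[-1,-1,-1,-1,-1,-1,-1,-1,-1,-1,-1,-1,-1]}'
python3 - <<'E'
from h import *; from rig import manip,capture
p=np.load("jig.npy"); s=manip.sense(); print(inv(p,s["eef_pos"]).round(4), s["tcp_rot"][2]-p[2]-np.pi/2)
c=capture("wrist"); np.savez("pics/w1.npz",**c); cv2.imwrite("pics/w1.png",c["pixels"])
for P in [(-.068,-.0875,.05),(.082,-.0875,.05),(0,.078,.116),(-.075,-.14,.036)]: print(proj(c,J(p,P)).round(1))
E
```

```text
time_s: 2.9
eef_pos: [0.5758, -0.1965, 0.2127]
tcp_rot: [-3.14, -0.001, 1.818]
ft_force: [0.2, 0.7, -0.9]
width: 1.002
grasp_force: 0.0
[ 0.0058 -0.1478  0.2127] -0.00399028483937558
[179.4 112.3]
[331.6 111.7]
[ 244.  -141.8]
[179.1 161.7]
```

View pics/w1.png

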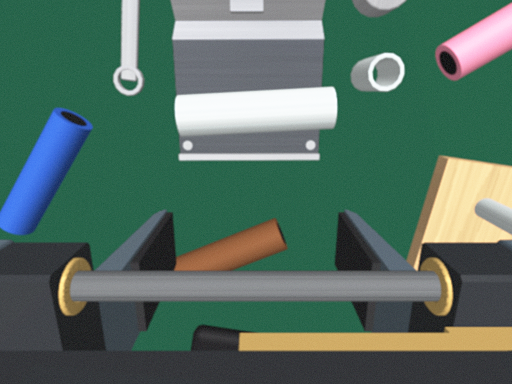

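The wrist view shows the tube from (176,115) to (336,108), slightly skewed. The brown tube's nearest end is at (280,235), and the finger tips are at row 212.

```bash
python3 - <<'E'
from h import *
p=np.load("jig.npy"); c=load("w1"); hsv=cv2.cvtColor(c["pixels"],40)
m=((hsv[...,1]<50)&(hsv[...,2]>170)).astype(np.uint8); m[:82]=0; m[148:]=0; m[:,:170]=0; m[:,345:]=0
m=cv2.morphologyEx(m,2,np.ones((7,7))); ct=max(cv2.findContours(m,0,2)[0],key=cv2.contourArea); b=cv2.boxPoints(cv2.minAreaRect(ct)); print(b.round(0).tolist())
b=b[np.argsort(b[:,0])]; 
for q in(b[:2].mean(0),b[2:].mean(0)): print(inv(p,ray(c,q,.055)).round(4))
print("brown",inv(p,ray(c,(278,228),.02)).round(4), "strip corners",inv(p,ray(c,(179,157),.036)).round(4),inv(p,ray(c,(320,157),.036)).round(4))
for x in(-.05,.055): print(proj(c,J(p,(x,-.148,.2127))).round(0))
E
```

```text
[[174.0, 94.0], [336.0, 86.0], [338.0, 125.0], [176.0, 134.0]]
[-0.0715 -0.0889  0.055 ]
[ 0.0853 -0.0813  0.055 ]
brown [ 0.0333 -0.224   0.02  ] strip corners [-0.0747 -0.1349  0.036 ] [ 0.0756 -0.1354  0.036 ]
[155. 240.]
[341. 239.]
```

```bash
python3 -m pendant '{"dp":[[0,0,30],[0,0,35],[0,0,35],[0,0,35],[0,0,25],[0,0,10],[0,0,0],[5,0,0],[5,0,0],[3,0,0],[3,0,0],[3,0,0],[3,0,0],[3,0,0],[3,0,0],[3,0,0],[3,0,0],[3,0,0],[3,0,0]],"twist":[0,0,0,0,0,0,0,0,0,0,0,0,0,0,0,0,0,0,0],"jaw":[-1,-1,-1,-1,-1,-1,-1,-1,-1,-1,-1,-1,-1,-1,-1,-1,-1,-1,-1]}'
cat >t.py <<'E'
from h import *; from rig import manip,capture; import sys
p=np.load("jig.npy"); s=manip.sense(); print("tcp",inv(p,s["eef_pos"]).round(4),"yawerr",round(s["tcp_rot"][2]-p[2]-np.pi/2,4),"F",np.round(s["ft_force"],1))
zt=float(sys.argv[1]) if len(sys.argv)>1 else .05
n=sys.argv[2] if len(sys.argv)>2 else "t"
c=capture("side"); np.savez(f"pics/{n}.npz",**c); cv2.imwrite(f"pics/{n}c.png",cv2.resize(c["pixels"][170:270,190:300],(660,600),interpolation=2)); print("pic",n)
E
python3 t.py .05 s2
```

```text
time_s: 4.53
eef_pos: [0.5657, -0.1561, 0.0438]
tcp_rot: [-3.142, -0.0, 1.821]
ft_force: [0.3, 1.0, -0.3]
width: 0.997
grasp_force: 0.1
tcp [ 0.0061 -0.1061  0.0438] yawerr -0.0015 F [ 0.3  1.  -0.3]
pic s2
```

View pics/s2c.png

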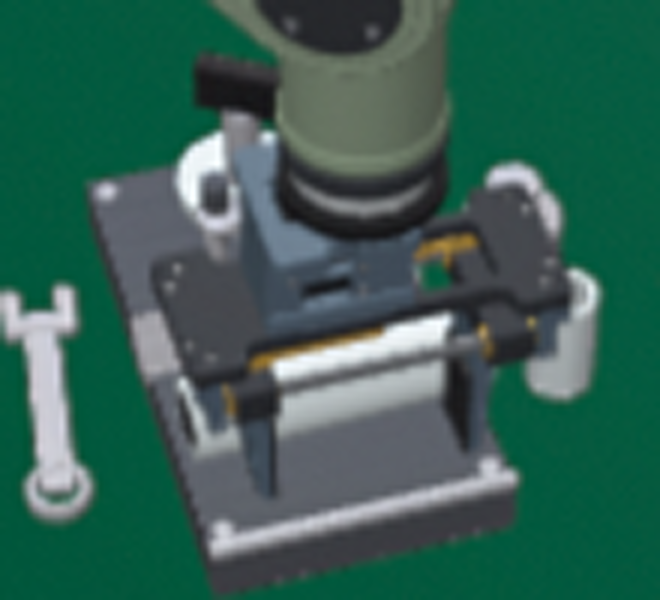

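The two fingers are in contact behind the tube, which has squared up on the deck. I'll keep pushing slowly.

```bash
python3 -m pendant '{"dp":[[3,0,0],[3,0,0],[3,0,0],[3,0,0],[3,0,0],[3,0,0],[3,0,0],[3,0,0],[3,0,0],[3,0,0],[3,0,0],[3,0,0],[3,0,0],[3,0,0],[3,0,0],[3,0,0],[0,0,0],[0,0,0]],"twist":[0,0,0,0,0,0,0,0,0,0,0,0,0,0,0,0,0,0],"jaw":[-1,-1,-1,-1,-1,-1,-1,-1,-1,-1,-1,-1,-1,-1,-1,-1,-1,-1]}'
python3 - <<'E'
from h import *; from rig import manip,capture
p=np.load("jig.npy"); s=manip.sense(); print(inv(p,s["eef_pos"]).round(4))
c=capture("side"); np.savez("pics/s3.npz",**c); w=capture("wrist")
cv2.imwrite("pics/s3.png",np.hstack([cv2.resize(c["pixels"][170:270,190:300],(400,364)),cv2.resize(w["pixels"],(400,300))[:, :].copy() if 0 else cv2.copyMakeBorder(cv2.resize(w["pixels"],(400,300)),0,64,0,0,0)]))
E
```

```text
time_s: 6.08
eef_pos: [0.5539, -0.1096, 0.0439]
tcp_rot: [3.142, -0.0, 1.821]
ft_force: [0.4, 1.2, 0.1]
width: 0.998
grasp_force: 0.0
[ 0.0062 -0.0582  0.0439]
```

View pics/s3.png

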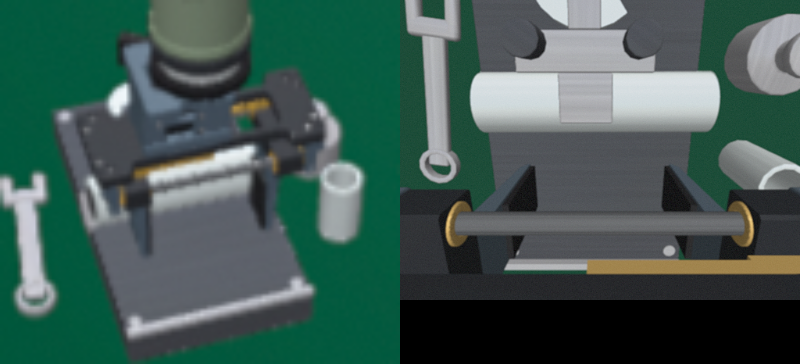

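The tube has tipped into the vee, with the strap nose over it at (585,95) in the wrist half. I'll back off, rise, and look from above at the tube and the knob.

```bash
python3 -m pendant '{"dp":[[-10,0,0],[-10,0,0],[-10,0,0],[0,0,-40],[0,0,-40],[0,0,-40],[0,0,-40],[20,0,0],[30,-3,0],[18,-3,0],[0,0,0],[0,0,0]],"twist":[0,0,0,0,0,0,0,0,0,0,0,0],"jaw":[-1,-1,-1,-1,-1,-1,-1,-1,-1,-1,-1,-1]}'
python3 - <<'E'
from h import *; from rig import manip,capture
p=np.load("jig.npy"); s=manip.sense(); print(inv(p,s["eef_pos"]).round(4),np.round(s["joint_positions"],2))
c=capture("wrist"); np.savez("pics/w4.npz",**c); cv2.imwrite("pics/w4.png",c["pixels"])
for P in [(-.075,0,.0383),(.075,0,.0383),(0,.078,.13)]: print(proj(c,J(p,P)).round(1))
E
```

```text
time_s: 7.18
eef_pos: [0.5389, -0.075, 0.2042]
tcp_rot: [3.141, 0.001, 1.821]
ft_force: [0.9, 0.2, -0.4]
width: 1.0
grasp_force: 0.0
[ 0.0003 -0.021   0.2042] [-0.16  0.28  1.65 -0.    1.21 -0.41]
[180.9 150.7]
[326.9 150.6]
[253.5  62.4]
```

View pics/w4.png

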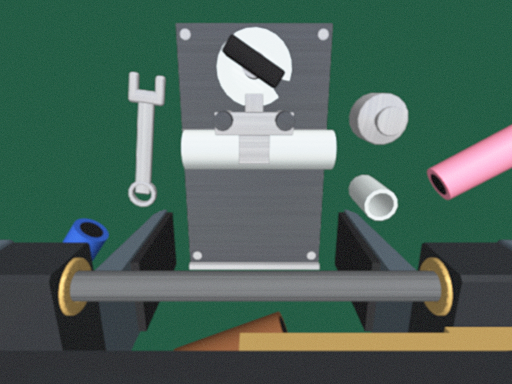

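The tube lies square in the vee ((181,149) to (336,149)) and the strap is still raised. The grip is the black bar at (254,62).

```bash
python3 - <<'E'
from h import *
p=np.load("jig.npy"); c=load("w4"); g=c["pixels"].max(2); m=np.zeros_like(g); m[28:95,215:295]=(g[28:95,215:295]<55)
ct=max(cv2.findContours(m,0,2)[0],key=cv2.contourArea); b=cv2.boxPoints(cv2.minAreaRect(ct)); q=np.array([inv(p,ray(c,x,.13))[:2] for x in b]); print(b.round(0).tolist(),q.round(4).tolist(),q.mean(0).round(4))
e=[q[1]-q[0],q[2]-q[1]]; e=max(e,key=np.linalg.norm); print(np.linalg.norm(e),"knob angle",-np.arctan(e[1]/e[0]))
E
```

```text
[[220.0, 50.0], [231.0, 34.0], [285.0, 73.0], [274.0, 89.0]] [[-0.0232, 0.0858], [-0.015, 0.0959], [0.0221, 0.0713], [0.0142, 0.0604]] [-0.0005  0.0784]
0.04457980928854836 knob angle 0.5863494866281772
```

```bash
python3 -m pendant '{"dp":[[25,0,0],[25,0,0],[25,0,0],[24,0,0],[0,0,0],[0,0,0],[0,0,0],[0,0,0],[0,0,0],[0,0,0],[0,0,0],[0,0,0],[0,0,0],[0,0,0],[0,0,20],[0,0,20],[0,0,10],[0,0,0],[0,0,0]],"twist":[0,0,0,0,-7.05,-7.05,-7.05,-7.05,-7.05,-7.05,-7.05,-7.05,0,0,0,0,0,0,0],"jaw":[0,0,0,0,0,0,0,0,0,0,0,0,0,0,0,0,0,0,0]}' 20
python3 - <<'E'
from h import *; from rig import manip
p=np.load("jig.npy"); s=manip.sense(); print(inv(p,s["eef_pos"]).round(4),np.round(s["joint_positions"],2),"tool y angle in jig",s["tcp_rot"][2]-np.pi/2-p[2])
E
```

```text
time_s: 8.82
eef_pos: [0.5144, 0.0212, 0.1538]
tcp_rot: [-3.141, -0.001, 2.804]
ft_force: [-0.5, 0.5, 0.3]
width: 0.499
grasp_force: 0.0
[0.0005 0.0783 0.1538] [ 0.02  0.27  1.79  0.    1.08 -1.21] tool y angle in jig 0.9814855635035445
```

```bash
python3 -m pendant '{"dp":[[0,0,12],[0,0,12],[0,0,12],[0,0,11],[0,0,0],[0,0,0],[0,0,0],[0,0,0],[0,0,0],[0,0,0],[0,0,0],[0,0,0]],"twist":[0,0,0,0,0,0,0,0,0,0,0,0],"jaw":[0,0,0,0,0,0.3,0.5,1,1,1,1,1]}' 20
```

```text
time_s: 9.82
eef_pos: [0.5144, 0.0211, 0.1076]
tcp_rot: [-3.141, 0.001, 2.805]
ft_force: [-1.2, -2.2, 4.9]
width: 0.152
grasp_force: 20.0
```

The grip is held at 13.8 mm, which is its thickness. Turning clockwise now.

```bash
python3 -m pendant '{"dp":[[0,0,0],[0,0,0],[0,0,0],[0,0,0],[0,0,0],[0,0,0],[0,0,0],[0,0,0],[0,0,0],[0,0,0],[0,0,0],[0,0,0],[0,0,0],[0,0,0],[0,0,0],[0,0,0],[0,0,0]],"twist":[3.5,3.5,3.5,3.5,3.5,3.5,3.5,3.5,3.5,3.5,3.5,3.5,3.5,3.5,2,0,0],"jaw":[1,1,1,1,1,1,1,1,1,1,1,1,1,1,1,1,1]}'
cat > k.py <<'E'
from h import *; from rig import manip,capture
p=np.load("jig.npy"); s=manip.sense(); print(inv(p,s["eef_pos"]).round(4),"knob~",np.pi/2-(s["tcp_rot"][2]-np.pi/2-p[2]),"M",np.round(s["torque"],2))
E
python3 k.py
```

```text
time_s: 11.23
eef_pos: [0.5135, 0.0203, 0.1076]
tcp_rot: [-3.14, 0.002, 1.915]
ft_force: [-2.9, -4.7, 6.8]
width: 0.151
grasp_force: 20.0
[-0.0006  0.0777  0.1076] knob~ 1.47775682564746 M [-0.91  0.54 -0.12]
```

```bash
python3 -m pendant '{"dp":[[0,0,0],[0,0,0],[0,0,0],[0,0,0],[0,0,0]],"twist":[1.5,1.5,1,0,0],"jaw":[1,1,1,1,1]}'; python3 k.py;python3 -m pendant '{"dp":[[0,0,0],[0,0,0],[0,0,0],[0,0,0],[0,0,0]],"twist":[1.5,1,1,0,0],"jaw":[1,1,1,1,1]}'; python3 k.py
```

```text
time_s: 11.65
eef_pos: [0.5135, 0.0203, 0.1076]
tcp_rot: [-3.14, 0.002, 1.846]
ft_force: [-3.7, -5.1, 6.9]
width: 0.152
grasp_force: 20.0
[-0.0007  0.0777  0.1076] knob~ 1.547225854578112 M [-0.91  0.59 -0.05]
time_s: 12.07
eef_pos: [0.5134, 0.0202, 0.1076]
tcp_rot: [-3.14, 0.002, 1.785]
ft_force: [-3.6, -4.7, 7.7]
width: 0.151
grasp_force: 20.0
[-0.0007  0.0776  0.1076] knob~ 1.6083144675083028 M [-0.91  0.63 -0.03]
```

```bash
python3 -m pendant '{"dp":[[0,0,0],[0,0,0],[0,0,0],[0,0,0],[0,0,0]],"twist":[1,1,1,0,0],"jaw":[1,1,1,1,1]}'; python3 k.py; python3 - <<'E'
from h import *; from rig import capture
w=capture("wrist")["pixels"]; s=capture("side")["pixels"]
cv2.imwrite("pics/k5.png",np.hstack([cv2.resize(s[180:240,200:270],(400,343)),cv2.copyMakeBorder(cv2.resize(w,(400,300)),0,43,0,0,0)]))
E
```

```text
time_s: 12.48
eef_pos: [0.5133, 0.0202, 0.1076]
tcp_rot: [-3.14, 0.002, 1.732]
ft_force: [-4.2, -4.6, 7.8]
width: 0.151
grasp_force: 20.0
[-0.0009  0.0777  0.1076] knob~ 1.66068027918524 M [-0.95  0.66 -0.01]
```

View pics/k5.png

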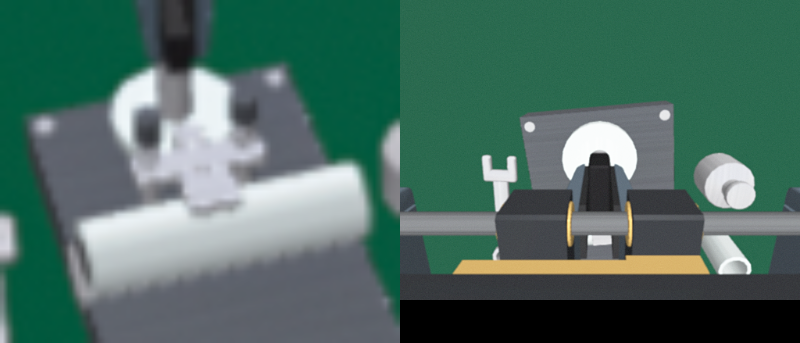

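```bash
python3 - <<'E'
from h import *; from rig import capture
p=np.load("jig.npy"); a=load("side0")
for d in(0,.0157): print(d,[proj(a,J(p,P)-[0,0,d]).round(1).tolist() for P in [(0,-.006,.081),(0,-.006,.074),(-.026,.034,.1)]])
b=capture("side")["pixels"]
x=slice(234,246)
for n,i in(("before",a["pixels"]),("s3",load("s3")["pixels"]),("now",b)): print(n,i[200:226,237:241].mean((1,2)).astype(int).tolist())
E
```

```text
0 [[237.5, 211.5], [237.5, 213.1], [225.2, 199.6]]
0.0157 [[237.6, 215.2], [237.6, 216.8], [225.4, 203.3]]
before [166, 184, 203, 208, 209, 187, 186, 203, 208, 205, 206, 198, 155, 111, 98, 98, 112, 142, 153, 155, 156, 157, 156, 155, 154, 156]
s3 [83, 76, 87, 76, 42, 26, 66, 111, 109, 89, 77, 70, 51, 45, 87, 158, 219, 222, 194, 141, 100, 116, 169, 180, 170, 156]
now [207, 223, 229, 218, 209, 207, 208, 206, 195, 193, 197, 209, 208, 207, 210, 167, 155, 200, 212, 203, 197, 194, 189, 179, 169, 155]
```

The nose's dark front edge is now at rows 215–216, as predicted for a dropped strap (raised it was at 212). So the strap is down on the tube. Releasing and rising.

```bash
python3 -m pendant '{"dp":[[0,0,0],[0,0,0],[0,0,0],[0,0,0],[0,0,-10],[0,0,-20],[0,0,-30],[0,0,-30],[0,0,-30],[-40,0,0],[-40,0,0],[-30,0,0],[0,0,0],[0,0,0],[0,0,0]],"twist":[0,0,0,0,0,0,0,0,0,0,0,0,0,0,0],"jaw":[0.5,0.3,0,0,0,0,0,0,0,0,0,0,0,0,0]}'
python3 - <<'E'
from h import *; from rig import capture
w=capture("wrist")["pixels"]; b=capture("side")["pixels"]; print(b[200:226,237:241].mean((1,2)).astype(int).tolist())
cv2.imwrite("pics/f6.png",np.hstack([cv2.resize(b[170:270,190:300],(400,364)),cv2.copyMakeBorder(cv2.resize(w,(400,300)),0,64,0,0,0)]))
E
```

```text
time_s: 13.88
eef_pos: [0.5317, -0.0867, 0.2272]
tcp_rot: [3.142, -0.001, 1.731]
ft_force: [-0.0, -0.3, -0.6]
width: 0.502
grasp_force: 0.0
[207, 223, 230, 218, 210, 207, 208, 207, 195, 193, 197, 209, 208, 207, 211, 167, 155, 201, 212, 203, 197, 195, 189, 179, 169, 155]
```

View pics/f6.png

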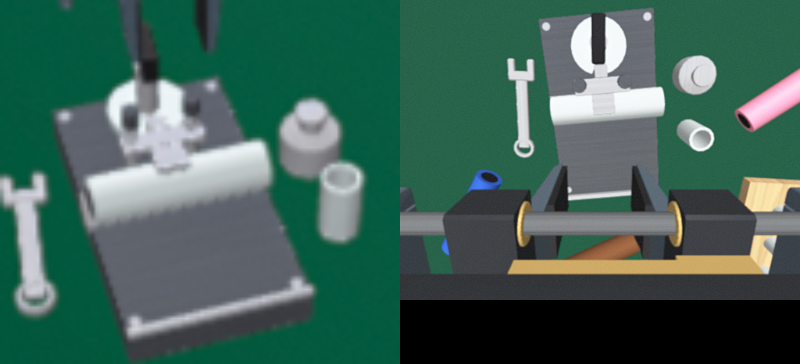

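The tube is seated under the dropped strap, the grip is square across the jig at (598,38), the bystanders haven't moved and the hand is clear.

```bash
python3 -c "
from rig import manip; print(manip.finish_job())"
```

```text
the job is handed in; nothing more can be done
None
```

I rolled the tube into the vee, where it settled square and about 5 mm off centre along the groove; I then turned the cam knob until the strap dropped onto it, let go, and handed the job in at about 14 s (no verdict was returned).

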